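Find the rocking corner of the carrier plate and shim it

ROBOT

A 6-joint arm with a two-finger parallel gripper is mounted at the origin on the work surface. World frame = base frame: x ahead of the robot, y to its left, z up, the work surface at z = 0. Lengths are in m, angles in degrees, forces in N, time in s.
With the tool pointing down it reaches from about 0.325 to 0.875 m from the base axis. Payload 4.4 kg.
Tool frame: the origin (TCP) lies between the finger pads; the fingertips stand 14 mm ahead of it and the grasp point (between the pads) lies 5 mm behind it; x points along the fingers, y is the direction in which the jaws open and shut, and the axes are right-handed (so a half turn about x gives the same grasp; the last joint's range is limited). The gripper opens to 85 mm and grips with 20 to 120 N. Pads are 22 mm wide; open, the fingers measure 114 mm over their backs; the gripper's body (76 mm by 85 mm) begins 54 mm behind the grasp point. The pads swing forward as they close: fully open they stand 13 mm farther back than shut.
Start: joints at [57.725, 11.837, 88.321, -0, 79.842, -8.623], TCP at [0.231, 0.527, 0.245] pointing down, gripper open.
Joint ranges: [-156.59, 156.59], [-49.26, 127.26], [12.9, 141.05], [-63.56, 243.56], [4.71, 150.69], [-161.64, 161.64]. Speed limits (degrees/s): [159.86, 159.86, 180, 180, 180, 180].

INTERFACE

Orientations are given as [roll, pitch, yaw] about the fixed x, y, z axes, in that order (R = Rz(yaw) Ry(pitch) Rx(roll)).
In Python, from cell import manip gives the robot as it stands.
- The arm moves only by the shell command python3 -m jog 'ROWS' [OPENING]. ROWS is JSON, one flat list of numbers, 4 for each row, row after row: the shift along the tool's x, y, z in mm, then the turn about the tool's x in degrees. In form: [tx, ty, tz, turn, tx, ty, tz, turn, ...]. A call has 1 to 20 rows; each row shifts and turns the commanded pose from where the row before left it, along the tool's axes as they then stand; what a row does not reach is not made up. A row lasts 1/8 s, in which the tool goes at most 62.5 mm and 10.7 degrees, less where a joint would pass 70% of its speed; a pose out of reach is approached as far as the arm can. A call with a gripper value outside its range is refused whole. OPENING is the closure, from -1 (fully open) to 1 (shut), so that 0 is half open, set as the call begins (- or left out, the last holds). The fingers move at their own pace and stop on an object; the grip force is fixed at half the most. Time passes only in rows, so rows that do not move let the fingers close. It gives the time, the measured TCP pose, the force and the opening at its end, in the units of the state.
- manip.get_obs(): the state, without advancing time (a new reading comes with each control period).
- manip.snapshot(name): name is "side" or "top" or "wrist"; returns the picture (384x512x3 uint8, red, green, blue); there is no depth.
- manip.calibration(name): a dict with "K" (3x3 intrinsics, pixels), "world_to_cam" (4x4, takes a point from world to camera coordinates); the wrist camera has in their place "T_tool_cam" (4x4, takes a point from camera to tool coordinates, whose origin is the TCP and whose axes are the tool frame's). Camera axes: x right, y up, looking along -z (the intrinsics and any distortion apply to the point x, -y, -z); pixel columns grow to the right and rows downward; lengths in m; the calibration is good to about 2 mm. A picture is of the moment at which its call begins: read the wrist's pose just before it. calibration takes no time and is no camera call.
- manip.finish_job(): hands the job in, once; it reports no verdict.
The state is a dict: "t": time; "joints": joint angles; "dq": joint speeds; "effort": joint torques, N m; "eef_pos": TCP position; "tool_rot": TCP orientation; "contact_force": force on the tool from outside, world axes, zero at the start; "torque": the same for the moment, N m; "finger_gap": finger opening in m.
Only numpy, scipy, OpenCV 4.12 (cv2) and the standard library are available. Lean on these libraries where they do the work, as an engineer would, in place of code of your own. Each camera call takes 0.05 s, during which the arm holds its last target.

TASK

The carrier plate on the preheater rocks on one of its four corners. With the fingertips press down on its corner lugs one after another until you find the one that rocks, then press that corner's yellow shim tab flat and move clear. Leave the other three tabs up, and do not lift or shove the circuit board or anything else lying about.

Things in the scene. Friction and masses are not known exactly. Their poses are not given: they have to be found in the camera images.
- plate: Aluminium carrier plate, 150 x 84 x 8 mm, with a lug standing out sideways at each of its four corners (lug centres 60 mm ahead of or behind its middle, 72 mm to the side). It sits level on a soft rubber bush under its middle and cannot be taken off. A solid post stands under each lug, one of them (not to be seen) too short. Origin: middle of its underside, 70 mm above the table; axes as the deck's.
- deck: Black preheater, 300 x 300 x 50 mm, fixed on the table, that carries the plate. Origin: middle of its underside; x away from the robot, y left, z up. Beside each lug a yellow shim tab stands up, hinged just before the lug's edge and pointing towards the robot (deck -x); pressed flat, it lifts two prongs 4 mm that fill the gap between post and lug.
- corner_near_left (a point): Middle of the top of the near left (robot's side, +y) lug of the plate: 30 mm square, marked by a blue dot 18 mm across, 78 mm above the table when level. Moves with the plate. If this is the lug with the short post (a different one each time), about 3 N rocks it down about 4 mm onto the post and it springs back level when let go; a sound lug gives under 1 mm.
- corner_near_right (a point): Middle of the top of the near right (robot's side, -y) lug of the plate: 30 mm square, marked by a blue dot 18 mm across, 78 mm above the table when level. Moves with the plate. If this is the lug with the short post (a different one each time), about 3 N rocks it down about 4 mm onto the post and it springs back level when let go; a sound lug gives under 1 mm.
- corner_far_left (a point): Middle of the top of the far left (+x, +y) lug of the plate: 30 mm square, marked by a blue dot 18 mm across, 78 mm above the table when level. Moves with the plate. If this is the lug with the short post (a different one each time), about 3 N rocks it down about 4 mm onto the post and it springs back level when let go; a sound lug gives under 1 mm.
- corner_far_right (a point): Middle of the top of the far right (+x, -y) lug of the plate: 30 mm square, marked by a blue dot 18 mm across, 78 mm above the table when level. Moves with the plate. If this is the lug with the short post (a different one each time), about 3 N rocks it down about 4 mm onto the post and it springs back level when let go; a sound lug gives under 1 mm.
- tab_near_left (a point): Press point of the near left (robot's side, +y) lug's yellow tab, fixed to the deck: on the raised tab's top, 47 mm nearer the robot (deck -x) than the lug's middle. The tab is 26 mm wide, its free end 59 mm from the lug's middle; it slopes up 0.25 rad towards that end. It takes about 8 N to push down and stays where left. Flat, its top is level, 7.5 mm below this point, 8 mm below the lug's top, on a firm stop.
- tab_near_right (a point): Press point of the near right (robot's side, -y) lug's yellow tab, fixed to the deck: on the raised tab's top, 47 mm nearer the robot (deck -x) than the lug's middle. The tab is 26 mm wide, its free end 59 mm from the lug's middle; it slopes up 0.25 rad towards that end. It takes about 8 N to push down and stays where left. Flat, its top is level, 7.5 mm below this point, 8 mm below the lug's top, on a firm stop.
- tab_far_left (a point): Press point of the far left (+x, +y) lug's yellow tab, fixed to the deck: on the raised tab's top, 47 mm nearer the robot (deck -x) than the lug's middle. The tab is 26 mm wide, its free end 59 mm from the lug's middle; it slopes up 0.25 rad towards that end. It takes about 8 N to push down and stays where left. Flat, its top is level, 7.5 mm below this point, 8 mm below the lug's top, on a firm stop.
- tab_far_right (a point): Press point of the far right (+x, -y) lug's yellow tab, fixed to the deck: on the raised tab's top, 47 mm nearer the robot (deck -x) than the lug's middle. The tab is 26 mm wide, its free end 59 mm from the lug's middle; it slopes up 0.25 rad towards that end. It takes about 8 N to push down and stays where left. Flat, its top is level, 7.5 mm below this point, 8 mm below the lug's top, on a firm stop.
- shim_a (a joint): Angle (rad) of one of the four shim tabs: 0 fully raised, 0.25 pressed flat. The letter does not tell the corner: the four are dealt to the corners at random each time. Starts between 0 and 0.03.
- shim_b (a joint): Angle (rad) of one of the four shim tabs: 0 fully raised, 0.25 pressed flat. The letter does not tell the corner: the four are dealt to the corners at random each time. Starts between 0 and 0.03.
- shim_c (a joint): Angle (rad) of one of the four shim tabs: 0 fully raised, 0.25 pressed flat. The letter does not tell the corner: the four are dealt to the corners at random each time. Starts between 0 and 0.03.
- shim_d (a joint): Angle (rad) of one of the four shim tabs: 0 fully raised, 0.25 pressed flat. The letter does not tell the corner: the four are dealt to the corners at random each time. Starts between 0 and 0.03.
- board: loose green circuit board, 80 x 58 x 3 mm, lying on the middle of the plate; origin in the middle of its underside; stays there
- nut: loose steel hex nut, 18 mm across, 8 mm high, on the deck; origin underneath; not part of the job
- hex_key: loose steel hex key, 110 mm long, 7 mm thick, on the deck; origin under its long arm; not part of the job
- screwdriver: yellow screwdriver on the table; not part of the job
- flux_jar: jar, 52 mm across, 55 mm high, on the table; not part of the job
- part_tray: blue parts tray, 110 x 80 x 25 mm, on the table; not part of the job
- tape_roll: amber disc (roll of tape), 64 mm across, 18 mm high, on the table; not part of the job
Things that resemble listed ones, but are neither listed nor needed, are in the scene too. Of the things that look like the board, the largest one is meant.

How it is judged:
By the outcome, as a careful person would: the job done as asked, in the order asked, and still so for the second after the job is handed in, with the robot touching nothing.
It also fails if it takes over 48 s, if anything falls off the work surface, if the arm or the gripper's body presses on something with over 40 N, if the wrist force passes 120 N, or if a joint passes its speed limit or range.

## Working session

There is one attempt and no reset: what is moved stays moved. The work goes in short steps, Python scripts to look and compute and a shell command to move; the robot and the scene stay as the last step left them, time stands still between calls to the robot, and variables do not carry over. Pictures are saved under pics/ and viewed, and the job is handed in when it is done.

```bash
ls; mkdir -p pics; python3 - <<'E'
from cell import manip
import cv2, numpy as np
o=manip.get_obs(); print(o)
for n in("top","side"):
    c=manip.calibration(n); print(n,c)
    cv2.imwrite(f"pics/{n}0.png",cv2.cvtColor(manip.snapshot(n),cv2.COLOR_RGB2BGR))
print(manip.calibration("wrist"))
E
```

```text
pics
{'t': 0.0, 'joints': array([ 5.77258124e+01,  1.18867725e+01,  8.84040503e+01,  7.52776902e-05,
        7.98408434e+01, -8.62117533e+00]), 'dq': array([ 0.17149719,  0.02844871,  0.02432498,  0.04838124, -0.09404508,
       -0.02458441]), 'effort': array([-1.33954231e-04, -3.83029819e+01, -2.91597283e+01, -1.81012342e-04,
        1.02623325e-02, -9.83890089e-06]), 'eef_pos': array([0.23029512, 0.52608704, 0.24410691]), 'tool_rot': array([ -98.65340619,   89.86833376, -122.30643185]), 'contact_force': array([ 0.30930637,  0.31135231, -0.2609046 ]), 'torque': array([ 0.00983631, -0.02817229, -0.02598626]), 'finger_gap': 0.08539455522226055}
top {'K': array([[392.14613013,   0.        , 255.0615405 ],
       [  0.        , 392.14613013, 187.16774038],
       [  0.        ,   0.        ,   1.        ]]), 'world_to_cam': array([[-0.02933642, -0.99933704, -0.02156043,  0.03618893],
       [ 0.99040868, -0.03197436,  0.13441836, -0.58410683],
       [-0.13501862, -0.01741028,  0.99069009, -1.12326289],
       [ 0.        ,  0.        ,  0.        ,  1.        ]])}
side {'K': array([[37
[... 223 characters left out ...]
      [ 0.14488896,  0.48054952,  0.86491581, -0.15027025],
       [-0.20355799, -0.8409642 ,  0.50134156, -1.06969867],
       [ 0.        ,  0.        ,  0.        ,  1.        ]])}
{'K': array([[311.98682464,   0.        , 257.98059015],
       [  0.        , 311.98682464, 189.74327557],
       [  0.        ,   0.        ,   1.        ]]), 'T_tool_cam': array([[-2.26060741e-04,  3.28786600e-01, -9.44404215e-01,
        -1.28933280e-01],
       [ 9.99999371e-01, -9.62986125e-04, -5.74624218e-04,
         9.53009487e-04],
       [-1.09837690e-03, -9.44403751e-01, -3.28786176e-01,
        -8.48681600e-02],
       [ 0.00000000e+00,  0.00000000e+00,  0.00000000e+00,
         1.00000000e+00]])}
```

View pics/top0.png

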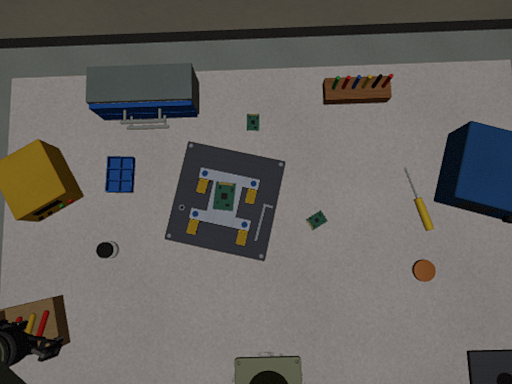

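View pics/side0.png

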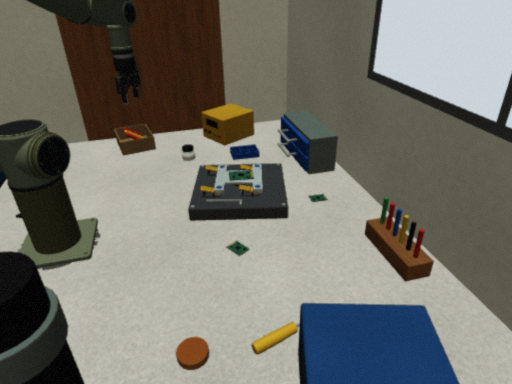

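The top view shows the deck turned by about -13°, with blue lug dots near (205,173), (253,184), (195,213) and (244,225). The yellow tabs lie below each dot. The board is the green one at (224,196); the two smaller look-alikes are at (252,122) and (316,219). Next I'll measure the dots.

```bash
cat > h.py <<'E'
import numpy as np, cv2
from cell import manip
from scipy.spatial.transform import Rotation as R
def ray(uv,K,Twc):
    T=np.linalg.inv(Twc); d=np.array([(uv[0]-K[0,2])/K[0,0],-(uv[1]-K[1,2])/K[1,1],-1.])
    return T[:3,3],T[:3,:3]@d
def onz(uv,K,Twc,z):
    o,d=ray(uv,K,Twc); return o+d*(z-o[2])/d[2]
def wristT(o):
    T=np.eye(4);T[:3,:3]=R.from_euler('xyz',o['tool_rot'],degrees=True).as_matrix();T[:3,3]=o['eef_pos']
    return np.linalg.inv(T@manip.calibration('wrist')['T_tool_cam'])
def blobs(im,lo,hi,amin,amax,roi=None):
    m=cv2.inRange(cv2.cvtColor(im,cv2.COLOR_BGR2HSV),lo,hi)
    if roi: 
        k=np.zeros_like(m);k[roi[1]:roi[3],roi[0]:roi[2]]=1;m=m*k
    n,_,s,c=cv2.connectedComponentsWithStats(m)
    return [(c[i],s[i]) for i in range(1,n) if amin<=s[i][4]<=amax]
def fitplate(P):
    # P order NL,NR,FL,FR ; deck coords
    D=np.array([[-60,72],[-60,-72],[60,72],[60,-72]])/1000
    c=P.mean(0);Q=P-c
    a=np.arctan2((D[:,0]*Q[:,1]-D[:,1]*Q[:,0]).sum(),(D*Q).sum())
    Rm=np.array([[np.cos(a),-np.sin(a)],[np.sin(a),np.cos(a)]])
    return c,np.degrees(a),(P-(c+D@Rm.T))*1000,Rm
E
python3 - <<'E'
from h import *
im=cv2.imread('pics/top0.png');c=manip.calibration('top')
for b in blobs(im,(100,90,60),(125,255,255),6,80,(160,140,290,262)):
    print(b[0],b[1],onz(b[0],c['K'],c['world_to_cam'],.078))
cv2.imwrite('pics/topz.png',cv2.resize(im[135:270,155:295],None,fx=4.2,fy=4.2,interpolation=cv2.INTER_CUBIC))
im=cv2.imread('pics/side0.png');
cv2.imwrite('pics/sidez.png',cv2.resize(im[150:225,180:300],None,fx=6,fy=6,interpolation=cv2.INTER_CUBIC))
E
```

```text
[204.4  172.96] [202 171   6   5  25] [0.62588782 0.16266888 0.078     ]
[253.09090909 183.09090909] [251 181   5   5  22] [0.59173654 0.02282276 0.078     ]
[194.96 213.4 ] [193 211   5   6  25] [0.50982305 0.19104878 0.078     ]
[244.         224.29166667] [242 222   5   6  24] [0.47466097 0.05195504 0.078     ]
```

View pics/topz.png

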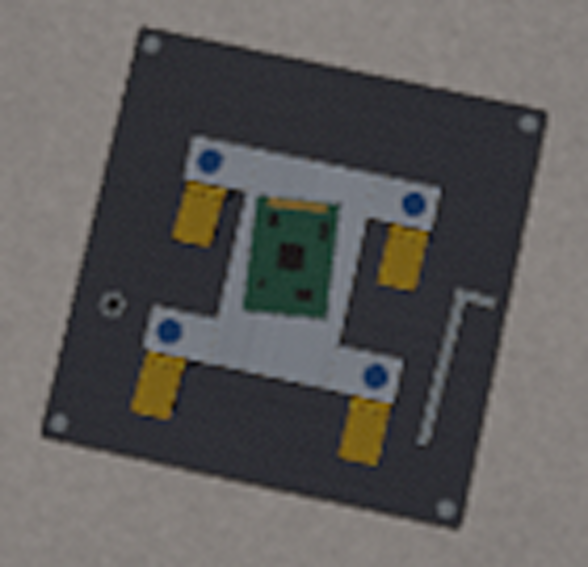

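View pics/sidez.png

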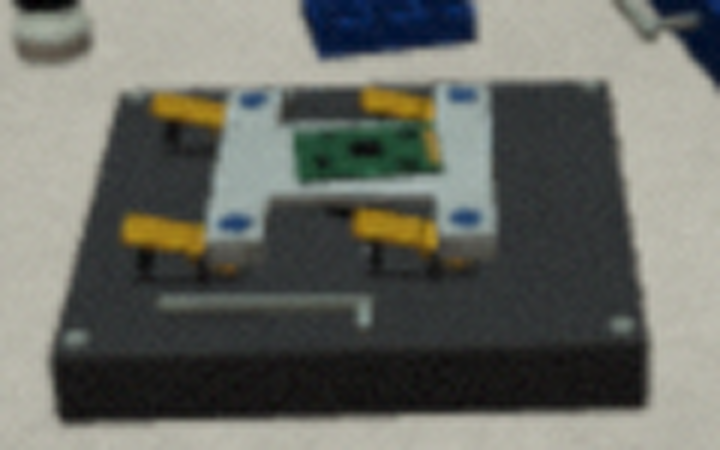

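```bash
python3 - <<'E'
from h import *
P=np.array([[.50982,.19105],[.47466,.05196],[.62589,.16267],[.59174,.02282]])
c,a,r,Rm=fitplate(P);print(c,a,r)
D=np.array([[-60,72],[-60,-72],[60,72],[60,-72]])/1000
print(c+D@Rm.T, c+(D+[-.047,0])@Rm.T)
o=manip.get_obs();M=R.from_euler('xyz',o['tool_rot'],degrees=True).as_matrix();print(M)
E
```

```text
[0.5505275 0.107125 ] -13.914868577846095 [[ 0.21719077 -0.39089225]
 [-0.31369776  0.29329935]
 [-0.19130224  0.08670065]
 [ 0.28780923  0.01089225]]
[[0.50960281 0.19144089]
 [0.4749737  0.0516667 ]
 [0.6260813  0.1625833 ]
 [0.59145219 0.02280911]] [[0.46398207 0.20274345]
 [0.42935295 0.06296926]
 [0.58046056 0.17388586]
 [0.54583145 0.03411166]]
[[-1.09570750e-03  4.01207452e-01  9.15986561e-01]
 [-1.78772238e-03  9.15984861e-01 -4.01208846e-01]
 [-9.99997802e-01 -2.07713722e-03 -2.86403934e-04]]
```

The four dots fit the nominal 120 x 144 mm rectangle to within 0.4 mm. The deck yaw is -13.9° and its centre is (0.5505, 0.1071). I'll shut the gripper, align it and hover over the near left lug.

```bash
python3 -m jog '[0,0,0,-9.7, 10,-21.5,29.3,0, 10,-21.5,29.3,0, 10,-21.5,29.3,0, 10,-21.5,29.3,0, 10,-21.5,29.3,0, 10,-21.5,29.3,0, 10,-21.5,29.3,0, 10,-21.5,29.3,0, 10,-21.5,29.3,0, 10,-21.5,29.3,0, 10,-21.5,29.3,0, 10,-21.5,29.3,0, 0,0,0,0, 0,0,0,0]' 1
cat > st.py <<'E'
from h import *
import sys
c=np.array([.5505275,.107125]);a=np.radians(-13.915)
Rm=np.array([[np.cos(a),-np.sin(a)],[np.sin(a),np.cos(a)]])
L={'NL':(-60,72),'NR':(-60,-72),'FL':(60,72),'FR':(60,-72)}
o=manip.get_obs();M=R.from_euler('xyz',o['tool_rot'],degrees=True).as_matrix()
print('t',round(o['t'],2),'pos',o['eef_pos'].round(5),'F',o['contact_force'].round(2),'yaw_y',np.degrees(np.arctan2(M[1,1],M[0,1])).round(2),'tilt',M[2].round(4),'gap',round(o['finger_gap'],4))
for k,d in L.items():
    for s,z,off in(('lug',.078,0),('tab',.0775,-47)):
        g=np.r_[c+Rm@(np.array([d[0]+off,d[1]])/1000),z+.014]
        print(k,s,(M.T@(g-o['eef_pos'])*1000).round(1))
E
python3 st.py
```

```text
t: 1.98
eef_pos: [0.5091, 0.1917, 0.1249]
tool_rot: [-174.2, 89.9, 171.8]
contact_force: [0.2, 0.6, -0.0]
finger_gap: -0.0001
t 1.98 pos [0.50909 0.19169 0.12489] F [ 0.17  0.55 -0.02] yaw_y 76.03 tilt [-1.0e+00 -1.0e-04 -1.4e-03] gap -0.0001
NL lug [32.9 -0.1  0.6]
NL tab [ 33.5  -0.2 -46.4]
NR lug [  32.9 -144.1    0.8]
NR tab [  33.5 -144.2  -46.2]
FL lug [ 32.7   0.  120.6]
FL tab [33.3 -0.  73.6]
FR lug [  32.7 -144.   120.8]
FR tab [  33.3 -144.    73.8]
```

Measured position is on target. Before pressing, I'll cross-check with a wrist picture.

```bash
python3 - <<'E'
from h import *
o=manip.get_obs();im=cv2.cvtColor(manip.snapshot('wrist'),cv2.COLOR_RGB2BGR);cv2.imwrite('pics/w1.png',im)
K=manip.calibration('wrist')['K'];T=wristT(o)
for b in blobs(im,(100,90,50),(125,255,255),60,5000): print(b[0].round(1),b[1],onz(b[0],K,T,.078).round(4))
E
```

```text
[506.8 272. ] [500 213  12 111 966] [0.5813 0.3433 0.078 ]
[ 28.2 226.8] [ 14 214  29  26 571] [0.4758 0.0537 0.078 ]
[260.3 226.8] [247 214  28  26 569] [0.5106 0.1939 0.078 ]
```

View pics/w1.png

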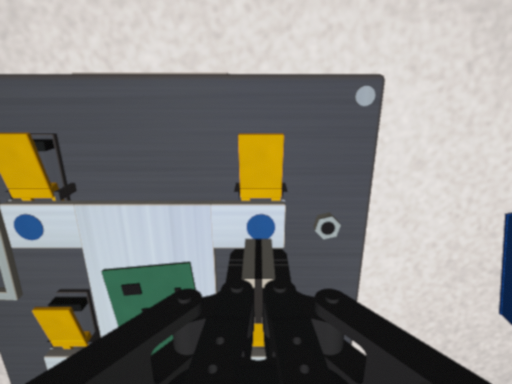

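The wrist view agrees with the top view within 2.5 mm: the near left dot is at (260,227), its tab at (261,167), the nut at (328,227) and the board at (150,295). I'll go down onto the near left lug.

```bash
python3 -m jog '[10,0.5,0.5,0, 10,0.5,0.5,0, 8,0,0,0, 0,0,0,0, 0,0,0,0]'; python3 -m jog '[1,0,0,0,1,0,0,0,0,0,0,0]';python3 -m jog '[1,0,0,0,0,0,0,0]'
```

```text
t: 2.65
eef_pos: [0.511, 0.1923, 0.0973]
tool_rot: [11.7, 90.0, -2.3]
contact_force: [-0.3, -0.4, -0.1]
finger_gap: 0.0
t: 3.02
eef_pos: [0.5109, 0.1922, 0.0954]
tool_rot: [9.7, 90.0, -4.3]
contact_force: [-0.5, -0.1, 0.5]
finger_gap: -0.0003
t: 3.28
eef_pos: [0.5108, 0.1923, 0.0942]
tool_rot: [-157.9, 90.0, -171.8]
contact_force: [-0.1, -0.2, 0.8]
finger_gap: -0.0003
```

```bash
for i in 1 2 3; do python3 -m jog '[1,0,0,0,0,0,0,0]'|egrep 'pos|force';done
```

```text
eef_pos: [0.5108, 0.1923, 0.0932]
contact_force: [-0.3, 0.4, -0.7]
eef_pos: [0.5108, 0.1922, 0.0922]
contact_force: [0.4, 0.3, 0.0]
eef_pos: [0.5109, 0.1923, 0.0913]
contact_force: [-0.3, 0.2, 0.6]
```

```bash
for i in 1 2; do python3 -m jog '[0.5,0,0,0,0,0,0,0]'|egrep 'pos|force';done; python3 -m jog '[0.5,0,0,0,0,0,0,0]'|egrep 'pos|force'
```

```text
eef_pos: [0.5109, 0.1924, 0.0908]
contact_force: [-0.3, 0.8, 0.6]
eef_pos: [0.5109, 0.1924, 0.0903]
contact_force: [-0.6, 1.1, 1.5]
eef_pos: [0.5109, 0.1924, 0.0898]
contact_force: [-1.1, 0.4, 1.9]
```

```bash
for i in 1 2 3 ; do python3 -m jog '[0.5,0,0,0,0,0,0,0]'|egrep 'pos|force';done
```

```text
eef_pos: [0.5109, 0.1924, 0.0893]
contact_force: [-0.6, 1.5, 1.7]
eef_pos: [0.5109, 0.1924, 0.0888]
contact_force: [-1.5, 0.9, 2.6]
eef_pos: [0.5109, 0.1924, 0.0886]
contact_force: [-2.1, 1.0, 4.8]
```

```bash
for i in 1 2 3 ; do python3 -m jog '[0.5,0,0,0,0,0,0,0]'|egrep 'pos|force';done; python3 st.py|head -1; python3 - <<'E'
from h import *
for n in("wrist","side"): cv2.imwrite(f'pics/{n}2.png',cv2.cvtColor(manip.snapshot(n),cv2.COLOR_RGB2BGR))
E
```

```text
eef_pos: [0.511, 0.1924, 0.0885]
contact_force: [-3.2, 1.1, 7.8]
eef_pos: [0.511, 0.1924, 0.0884]
contact_force: [-3.0, 0.4, 9.0]
eef_pos: [0.511, 0.1924, 0.0883]
contact_force: [-6.0, 0.9, 12.1]
t 6.28 pos [0.511   0.19244 0.08833] F [-5.98  0.9  12.08] yaw_y 76.06 tilt [-1.e+00  1.e-04 -1.e-04] gap 0.0004
```

View pics/wrist2.png

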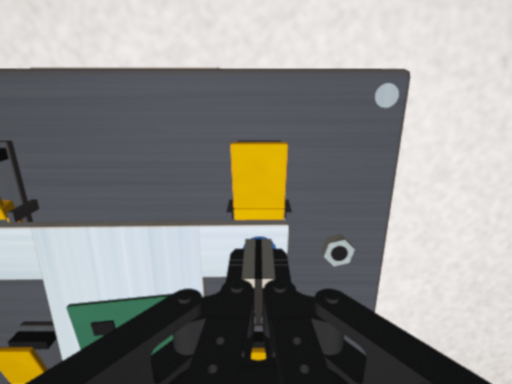

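On the near left lug the force grew slowly (about 1 N/mm) over 2–3 mm, then stiffened at 0.0886. That looks like rocking. I'll test the other lugs for comparison.

```bash
python3 -m jog '[-2,0,0,0,-2,0,0,0,-8,0,0,0,-8,0,0,0,0,-24,0,0,0,-24,0,0,0,-24,0,0,0,-24,0,0,0,-24,0,0,0,-24,0,0,6,0,0,0,6,0,0,0,0,0,0,0,0,0,0,0]';python3 st.py | egrep 't |NR lug'
```

```text
t: 8.12
eef_pos: [0.4763, 0.0531, 0.0946]
tool_rot: [172.3, 90.0, 158.4]
contact_force: [0.4, -0.8, -0.6]
finger_gap: 0.0001
t 8.12 pos [0.47626 0.0531  0.09464] F [ 0.4  -0.82 -0.62] yaw_y 76.1 tilt [-1.e+00  0.e+00 -2.e-04] gap 0.0001
NR lug [ 2.6 -1.7 -0.9]
```

```bash
python3 -m jog '[1,0,0,0,1,0,0,0,0,0,0,0]'|egrep 'pos|force'; for i in 1 2 3 4; do python3 -m jog '[0.5,0,0,0,0,0,0,0]'|egrep 'pos|force';done
```

```text
eef_pos: [0.4762, 0.0526, 0.0927]
contact_force: [0.5, 0.4, -1.1]
eef_pos: [0.4762, 0.0525, 0.0923]
contact_force: [0.2, -0.9, -0.1]
eef_pos: [0.4763, 0.0525, 0.0919]
contact_force: [-1.2, -0.2, 0.7]
eef_pos: [0.4763, 0.0525, 0.0918]
contact_force: [-1.7, 0.6, 5.0]
eef_pos: [0.4763, 0.0525, 0.0918]
contact_force: [-3.7, -0.5, 8.2]
```

The near right lug is firm straight away: 8 N, about 0.1 mm give, stopping at 0.0918. Near left gave about 3.3 mm more before stopping, so near left is the rocking corner. I'll hover over the near left tab.

```bash
python3 -m jog '[-2,0,0,0,-8,0,0,0,-10,0,0,0,-5,0,0,0,0,24,-8,0,0,24,-8,0,0,24,-8,0,0,24,-8,0,0,24,-8,0,0,24,-7,0,0,0,0,0,0,0,0,0]';python3 st.py | egrep 't |NL'; python3 - <<'E'
from h import *
o=manip.get_obs();im=cv2.cvtColor(manip.snapshot('wrist'),cv2.COLOR_RGB2BGR);cv2.imwrite('pics/w3.png',im)
K=manip.calibration('wrist')['K'];T=wristT(o)
for b in blobs(im,(18,120,80),(32,255,255),60,9000): print(b[0].round(1),b[1],onz(b[0],K,T,.076).round(4))
E
```

```text
t: 11.0
eef_pos: [0.4653, 0.2032, 0.1158]
tool_rot: [-78.1, 90.0, -92.0]
contact_force: [-0.7, 0.3, 0.8]
finger_gap: -0.0004
t 11.0 pos [0.46528 0.20317 0.11584] F [-0.66  0.32  0.76] yaw_y 76.06 tilt [-1.e+00 -5.e-04  1.e-04] gap -0.0004
NL lug [23.8 -0.7 45.8]
NL tab [24.3 -0.7 -1.2]
[ 26.9 241. ] [   0  212   62   59 2421] [0.4387 0.0662 0.076 ]
[259.8 227.9] [ 237  213   46   36 1335] [0.4641 0.2057 0.076 ]
```

View pics/w3.png

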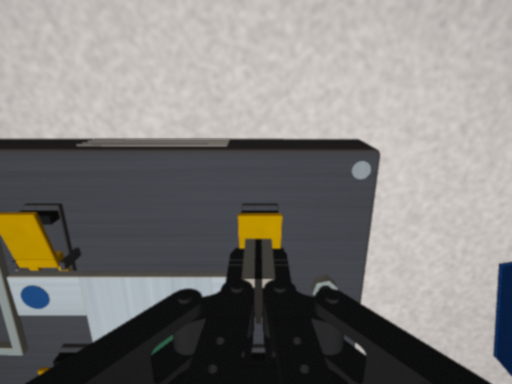

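The near left tab at (260,230) lies right under the fingertips at column 258. I'll press it down.

```bash
python3 -m jog '[8,0,-0.5,0,8,0,-0.5,0,4,0,0,0,0,0,0,0]'|egrep 'pos|force'; for i in 1 2 3; do python3 -m jog '[1,0,0,0,1,0,0,0,1,0,0,0,0,0,0,0]'|egrep 'pos|force';done
```

```text
eef_pos: [0.4639, 0.2036, 0.0951]
contact_force: [-0.1, 1.0, 0.2]
eef_pos: [0.4645, 0.2039, 0.0931]
contact_force: [-0.4, -0.1, 1.5]
eef_pos: [0.464, 0.2041, 0.0904]
contact_force: [-2.7, -0.5, 6.4]
eef_pos: [0.4635, 0.2042, 0.0871]
contact_force: [-3.4, 1.3, 5.6]
```

```bash
python3 -m jog '[1,0,0,0,1,0,0,0,1,0,0,0,0,0,0,0]'|egrep 'pos|force'; for i in 1 2 3 4; do python3 -m jog '[0.7,0,0,0,0,0,0,0]'|egrep 'pos|force';done
```

```text
eef_pos: [0.4633, 0.2043, 0.0841]
contact_force: [-3.3, 1.1, 5.0]
eef_pos: [0.4633, 0.2043, 0.0836]
contact_force: [-4.2, 0.6, 7.4]
eef_pos: [0.4633, 0.2043, 0.0835]
contact_force: [-5.9, 0.2, 11.5]
eef_pos: [0.4633, 0.2043, 0.0834]
contact_force: [-7.1, 0.1, 16.2]
eef_pos: [0.4633, 0.2044, 0.0833]
contact_force: [-9.2, 0.3, 19.2]
```

The tab is on its firm stop at 0.0835 (expected 0.084), with 19 N. I'll retreat, then check.

```bash
python3 -m jog '[-3,0,0,0,-8,0,0,0,-15,0,0,0,-25,0,0,0,-25,0,0,0,-25,0,-15,0,-10,0,-25,0,0,20,-10,0,0,30,0,0,0,30,0,0,0,30,0,0,0,0,0,0]'; python3 - <<'E'
from h import *
for n in("wrist","side","top"):
  im=cv2.cvtColor(manip.snapshot(n),cv2.COLOR_RGB2BGR);cv2.imwrite(f'pics/{n}4.png',im)
  if n=='side': cv2.imwrite('pics/side4z.png',cv2.resize(im[150:225,180:300],None,fx=6,fy=6,interpolation=cv2.INTER_CUBIC))
  if n=='top': cv2.imwrite('pics/top4z.png',cv2.resize(im[135:270,155:295],None,fx=4.2,fy=4.2,interpolation=cv2.INTER_CUBIC))
E
```

```text
t: 16.05
eef_pos: [0.4429, 0.3241, 0.1928]
tool_rot: [44.9, 89.9, 31.1]
contact_force: [0.7, -0.7, 0.3]
finger_gap: -0.0001
```

View pics/side4z.png

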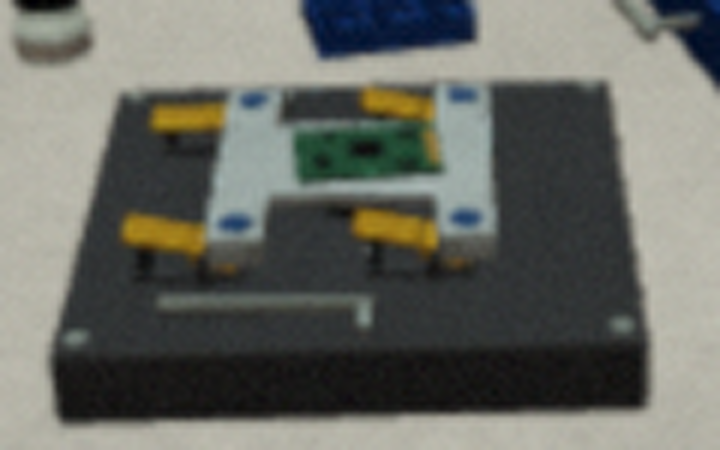

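View pics/top4z.png

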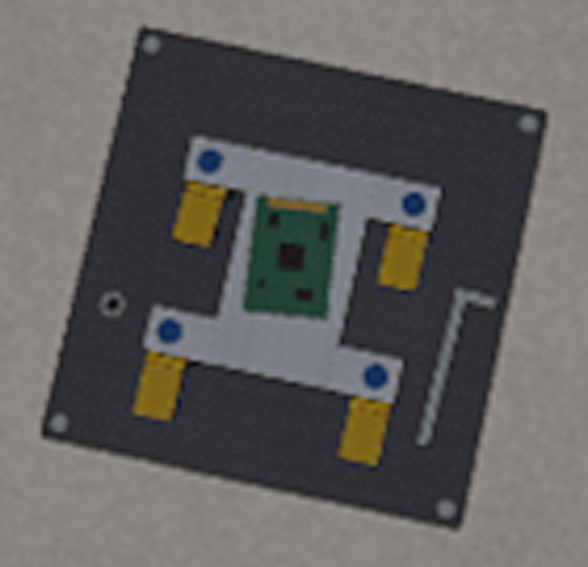

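View pics/wrist4.png

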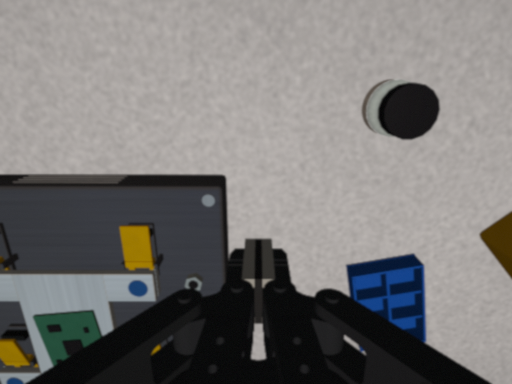

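The side view shows the near left tab at (190,117) lying level and the other three still sloping up. The board, nut and key haven't moved. The arm is clear, so I'm handing in.

```bash
python3 -c "
from cell import manip
print(manip.finish_job())"
```

```text
the job is handed in; nothing more can be done
None
```

The near left corner was the one that rocked. I pressed its yellow tab flat, moved the arm clear and handed the job in at about 16 s.

- **Finding the corner:** The near left lug sank about 3.4 mm at roughly 1 N/mm before stopping. That is slightly less than the stated 4 mm. The near right lug was firm, with about 0.1 mm of give at 8 N. I did not press the two far lugs, since only one post is short.
- **Pressing the tab:** It went down at about 5–6 N, a little under the stated 8 N, onto a firm stop. There the tool centre point read 0.0835 m against an expected 0.084 m, with up to 19 N on it.
- **Last checks:** The pictures show the near left tab level and the other three still raised. The board, nut and hex key had not moved, and nothing was touching the robot. The top and wrist cameras disagreed by up to about 2.5 mm on positions. I did not press the near left lug again after flattening its tab.

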